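# Vibration reading on the shredder's gearmotor

## Task

Take a vibration reading on the gearmotor: on the control box press the smallest of the three round keys right down and let it come up, then press the largest one the same way, leaving the middle-sized key alone. Then draw the pen-shaped probe out of its stand and hold its spring tip gently on the centre of the round sloping test pad on top of the gearbox, the probe square to the pad's face and the spring tip pushed in about halfway. Finish while still holding it there in the gripper, and do not knock the other things on the bench or ram the probe into the machine.

Things in the scene. Friction and masses are not known exactly. Their poses are not given: they have to be found in the camera images.
- key_small_top (a point): top centre of the smallest (18 mm across) round black key. The three keys stand in a row 55 mm apart on the control box, in any order; all tops are 72 mm above the bench when up, 66 mm when fully down; each sits in a steel collar 8 mm wider in radius, its top 62 mm above the bench
- key_middle_top (a point): top centre of the middle-sized (26 mm across) round black key. The three keys stand in a row 55 mm apart on the control box, in any order; all tops are 72 mm above the bench when up, 66 mm when fully down; each sits in a steel collar 8 mm wider in radius, its top 62 mm above the bench
- key_large_top (a point): top centre of the largest (36 mm across) round black key. The three keys stand in a row 55 mm apart on the control box, in any order; all tops are 72 mm above the bench when up, 66 mm when fully down; each sits in a steel collar 8 mm wider in radius, its top 62 mm above the bench
- key_small (a joint): travel of the smallest key: 0 up, 0.006 m fully down; spring return, 1.2 N to start it moving and 4 N fully down
- key_middle (a joint): travel of the middle-sized key: 0 up, 0.006 m fully down; spring return, 1.2 N to start it moving and 4 N fully down
- key_large (a joint): travel of the largest key: 0 up, 0.006 m fully down; spring return, 1.2 N to start it moving and 4 N fully down
- control_box: white plastic control box fixed to the bench, 90 x 175 x 50 mm high; origin at the centre of its underside, the row of keys runs along its y axis
- stand: black block, 70 x 70 x 80 mm high, fixed to the bench, with a vertical round hole (23 mm wide, 72 mm deep) in the middle of its top; origin at the centre of its underside, z up. The probe stands in it
- probe: loose pen-shaped probe, about 160 g, upright in the stand. Grey square grip 26 x 26 mm, 90 mm long, from the origin up; held by two opposite sides. Below: round steel nose 16 mm across, 50 mm long, then a spring tip 14 mm long; draw it 65 mm straight up to clear the hole. Origin on the axis at the grip's underside (at start 80 mm above the bench); z away from the tip, x, y square to the grip's sides
- probe_tip (a point): the rounded end (4 mm radius) of the probe's spring tip, on the probe's axis, 64 mm below the probe's origin when the spring is out; it moves in with the spring
- plunger (a joint): how far the spring tip is pushed into the probe: 0 out, 0.010 m right in; it takes 1 N to start and 0.6 N more per mm
- pad: round flat steel test pad, 32 mm across, with a small dark punch mark at its centre, on top of the blue gearbox at the end nearest the robot. Its face leans 20 degrees from level, facing up and towards the machine's -x. Origin at the centre of the face, 150 mm above the bench; z square to the face, pointing out of it
- machine: blue gearmotor fixed to the bench on a plate 350 x 150 x 12 mm: gearbox 110 x 100 mm, top 132 mm above the bench; the motor lies to its +x, out to 250 mm, terminal box top 144 mm above the bench. Origin on the bench under the gearbox's centre; -x is the gearbox end. Pad centre 22 mm to -x of the origin, y = 0. The brass plug is not the pad
- wrench: steel open-ended wrench lying on the bench, about 180 mm long; loose, not part of the job
- screwdriver: screwdriver lying on the bench, about 200 mm long; loose, not part of the job
- tape: empty cardboard reel lying flat, 90 mm across, 25 mm high; loose, not part of the job
- mug: white mug, 80 mm across, 90 mm high; loose, not part of the job
- oil_can: grey plastic bottle, 56 mm across, 150 mm high; loose, not part of the job
- washer_puck: flat moulded plastic disc, 60 mm across, 18 mm high; loose, not part of the job
- mould: aluminium mould plate, 120 x 100 x 30 mm; loose, not part of the job
Things that resemble listed ones, but are neither listed nor needed, are in the scene too. What is shaped like the probe but green or turquoise is not meant.

How it is judged:
On the way, in this order (a step that is already met when the one before it is completed fails the run):
1. the smallest key is pressed right down, the largest one up (value of joint key_small above 0.0048 m and value of joint key_large below 0.0015 m), for 0.05 s.
2. the largest key is pressed right down, the smallest one up again (value of joint key_large above 0.0048 m and value of joint key_small below 0.0015 m), for 0.05 s.
3. both keys are up and the probe is drawn clear of its stand, held by the fingers (value of joint each of key_large, key_small below 0.0015 m and z of probe_tip in the frame of stand above 0.085 m and contact force between probe and the fingers above 3 N), for 0.05 s.
At the end, for the whole second after the job is handed in: The fingers still hold the probe at rest, its tip within 9 mm of the pad's centre, its axis within 9 degrees of square to the pad's face, the spring tip pushed in 2 to 8.5 mm and pressing on the pad with 1.2 to 10 N, tip downward; the smallest and largest keys are up (distance between probe_tip and pad below 0.009 m and angle between the z axis of probe and the z axis of pad, either way round below 0.16 rad and angle between probe's own z axis and vertical below 0.8 rad and value of joint plunger between 0.002 and 0.0085 m and contact force between probe and pad between 1.2 and 10 N and contact force between probe and the fingers above 3 N and linear speed of probe below 0.02 m/s and value of joint each of key_small, key_large below 0.002 m); the arm keeps its last pose, push and grip.
It fails at once if the middle-sized key is pressed (value of joint key_middle above 0.003 m).
It fails at once if the smallest and largest keys are pressed together (value of joint each of key_small, key_large above 0.003 m).
It fails at once if the probe is rammed into the machine (over 30 N) (contact force between probe and machine above 30 N).
It fails at once if another thing on the bench is knocked more than 30 mm from its place (distance of any of wrench, screwdriver, tape, mug, oil_can, washer_puck, mould from where it was at the start of the episode above 0.03 m).
It also fails if it takes over 58 s, if anything falls off the work surface, if the arm or the gripper's body presses on something with over 40 N, if the wrist force passes 120 N, or if a joint passes its speed limit or range.

## Robot

A 7-joint arm with a two-finger parallel gripper is mounted at the origin on the work surface. World frame = base frame: x ahead of the robot, y to its left, z up, the work surface at z = 0. Lengths are in m, angles in rad, forces in N, time in s.
With the tool pointing down it reaches from about 0.4 to 0.85 m from the base axis. Payload 10.4 kg.
Tool frame: the origin (TCP) lies midway between the tips of the shut fingers; the grasp point (between the pads) lies 19 mm behind it; z points along the fingers, y is the line along which they close (so a half turn about z gives the same grasp; the last joint's range is limited). The gripper opens to 85 mm and grips with 20 to 120 N. Pads are 22 mm wide; open, the fingers measure 114 mm over their backs; the gripper's body (76 mm by 85 mm) begins 54 mm behind the grasp point. The pads swing forward as they close: fully open they stand 13 mm farther back than shut.
Start: joints at [-1.29, 0.332, -0.065, 1.46, 0.022, 1.35, -0.088], TCP at [0.187, 0.596, 0.231] pointing down, gripper open.
Joint ranges: [-2.6, 2.6], [-0.5, 2.12], [-1.47, 1.34], [0.16, 2.42], [-1.27, 4.41], [0.06, 2.06], [-2.6, 2.6]. Speed limits (rad/s): [2.22, 2.22, 2.79, 2.79, 3.14, 3.14, 3.14].

## Interface

Orientations are given as a unit quaternion [x, y, z, w].
In Python, from workcell import get_obs, camera, camera_params, hand_in gives the robot as it stands.
- The arm moves only by the tool carry_out, never from a script. Its argument "commands" is a list that holds one entry, the list of rows, each a list of 6 numbers: the shift along the tool's x, y, z in units of 40 mm (1.0 is 40 mm), then the turn, a rotation vector about the tool's x, y, z in units of 6 degrees (1.0 is 6 degrees). In form: [[[x, y, z, ax, ay, az], ...]]. A call has 1 to 20 rows; each row shifts and turns the commanded pose from where the row before left it, along the tool's axes as they then stand; what a row does not reach is not made up. A row lasts 1/12 s, in which the tool goes at most 41.7 mm and 7.16 degrees, less where a joint would pass 70% of its speed; a pose out of reach is approached as far as the arm can. A call is refused whole if a number of a shift passes 1 or a number of a turn 1, either way. A call with a gripper value outside its range is refused whole. "hand" is the closure, from -1 (fully open) to 1 (shut), set as the call begins (left out, the last holds). The fingers move at their own pace and stop on an object; "force" is the grip in N (left out, the last holds). Time passes only in rows, so rows that do not move let the fingers close. It gives the time, the measured TCP pose, the force, the opening and the grip force at its end, in the units of the state.
- get_obs(): the state, without advancing time (a new reading comes with each control period).
- camera(name): name is "scene" or "top"; returns the picture (420x560x3 uint8, red, green, blue); there is no depth.
- camera_params(name): a dict with "mtx" (3x3 intrinsics, pixels), "k1" (the pictures are not rectified: a ray, as slopes to the right and down, at radius r is drawn at 1 + k1 r^2 times it, then the intrinsics apply), "R" (3x3) and "t" (3): a world point X has camera coordinates R X + t. Camera axes: x right, y down, z forward; pixel columns grow to the right and rows downward; lengths in m; the calibration is good to about 2 mm. A picture is of the moment at which its call begins. camera_params takes no time and is no camera call.
- hand_in(): hands the job in; it is judged then, once.
The state is a dict: "clock": time; "joint_pos": joint angles; "joint_velocities": joint speeds; "tau": joint torques, N m; "position": TCP position; "ee_rot": TCP orientation; "ft_force": force on the tool from outside, world axes, zero at the start; "torque": the same for the moment, N m; "grip_width": opening from 0.0 (shut) to 1.0 (fully open); "grasp_force": force on a finger pad.
Only numpy, scipy, OpenCV 4.12 (cv2) and the standard library are available. Lean on these libraries where they do the work, as an engineer would, in place of code of your own. Each camera call takes 0.05 s, during which the arm holds its last target. There are 200 camera calls.

## Working session

There is one attempt and no reset: what is moved stays moved. The work goes in short steps, Python scripts to look and compute and a tool call to move; the robot and the scene stay as the last step left them, time stands still between calls to the robot, and variables do not carry over. Pictures are saved under pics/ and viewed, at most 10 in all, crops included, and the job is handed in when it is done.

Besides the shell and the picture viewer there is one more tool, called after "Emit:" as name(argument=value, ...) on one line, values as JSON. carry_out: Moves the arm, as the interface text tells. Its arguments: {"type":"object","properties":{"commands":{"type":"array"},"hand":{"type":"number"},"force":{"type":"number"}},"required":["commands"]}

```bash
mkdir -p pics; cat > h.py <<'E'
import numpy as np, cv2
from workcell import get_obs, camera, camera_params, hand_in
from scipy.spatial.transform import Rotation as Rn
def ray(name,u,v):
    p=camera_params(name);K=np.array(p["mtx"]);R=np.array(p["R"]);t=np.array(p["t"])
    d=np.array([(u-K[0,2])/K[0,0],(v-K[1,2])/K[1,1]]);s=d.copy()
    for _ in range(20): s=d/(1+p["k1"]*(s@s))
    return -R.T@t, R.T@np.array([s[0],s[1],1])
def at(name,u,v,z):
    o,d=ray(name,u,v); return o+d*(z-o[2])/d[2]
def proj(name,X):
    p=camera_params(name);K=np.array(p["mtx"]);c=np.array(p["R"])@np.array(X)+np.array(p["t"])
    s=c[:2]/c[2]; s=s*(1+p["k1"]*(s@s)); return K[:2,:2]@s+K[:2,2]
def save(name,f,crop=None,k=1):
    im=cv2.cvtColor(camera(name),cv2.COLOR_RGB2BGR)
    if crop: x0,y0,x1,y1=crop; im=im[y0:y1,x0:x1]
    cv2.imwrite("pics/"+f,cv2.resize(im,None,fx=k,fy=k,interpolation=cv2.INTER_CUBIC))
E
python3 - <<'E'
from h import *
save("top","t1.png",k=1.42); save("scene","s1.png",k=1.42)
o=get_obs(); print(o["position"],o["ee_rot"],o["clock"]); 
for n in("top","scene"):
    p=camera_params(n);print(n,np.array(p["mtx"]).round(1).tolist(),p["k1"],(-np.array(p["R"]).T@np.array(p["t"])).round(3))
E
```

```text
[0.18688049 0.59608646 0.23064045] [ 1.51320359e-01  9.88484600e-01 -5.83679240e-04 -6.29571252e-05] 0.1
top [[433.3, 0.0, 278.7], [0.0, 433.3, 208.0], [0.0, 0.0, 1.0]] 0.020858088742576268 [ 0.396 -0.016  1.171]
scene [[408.0, 0.0, 284.4], [0.0, 408.0, 206.5], [0.0, 0.0, 1.0]] -0.04959745528991924 [1.12  0.375 0.788]
```

View pics/t1.png

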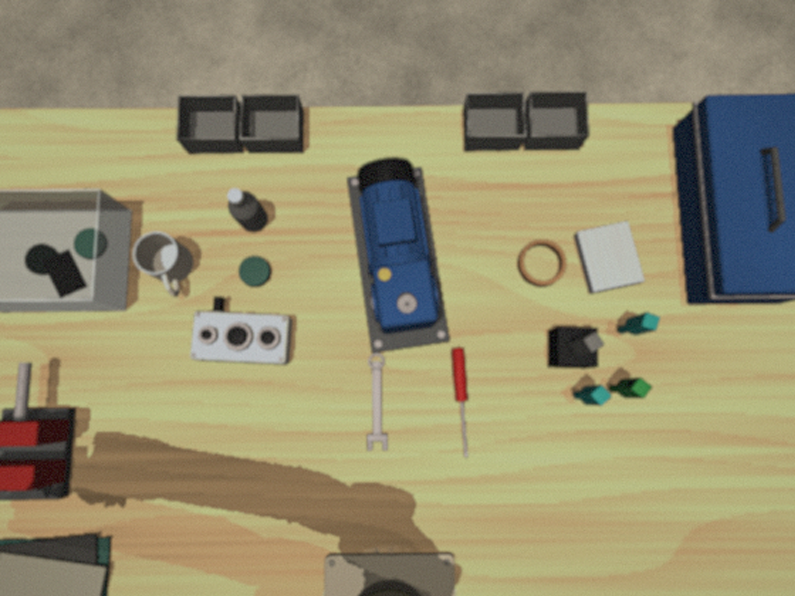

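View pics/s1.png

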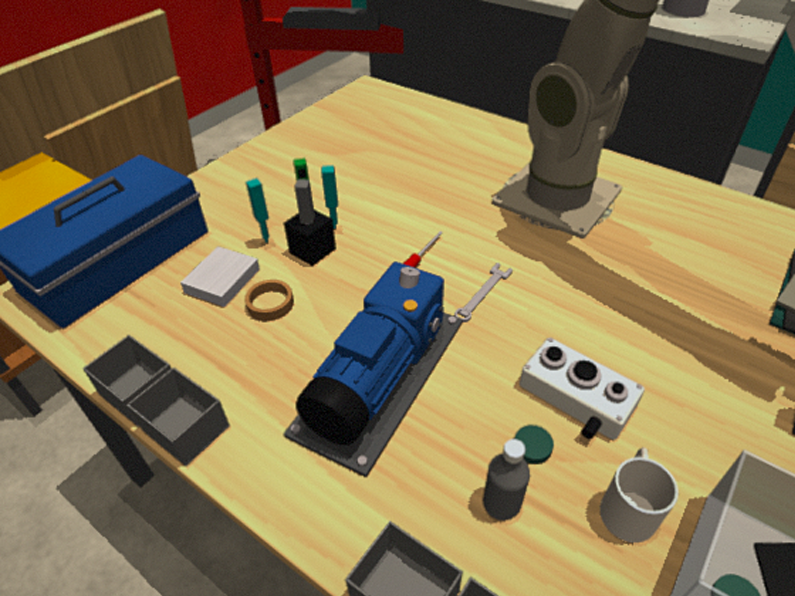

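The top view shows the control box at about (240,337)/1.42, with the largest key in the middle. The stand is at (573,347), the pad at (407,303) and the probe grip leans right to (594,343). Next I'll enlarge these.

```bash
python3 - <<'E'
from h import *
def crop(im,x0,y0,w,h,k=5): return cv2.resize(im[y0:y0+h,x0:x0+w],None,fx=k,fy=k,interpolation=cv2.INTER_CUBIC)
t=cv2.cvtColor(camera("top"),cv2.COLOR_RGB2BGR); s=cv2.cvtColor(camera("scene"),cv2.COLOR_RGB2BGR)
# 5x: each tile 80x60 px ->400x300
T=np.vstack([np.hstack([crop(t,130,210,80,60),crop(t,250,180,80,60)]),np.hstack([crop(t,375,210,80,60),crop(s,365,235,80,60)])])
cv2.imwrite("pics/c1.png",T)
S=np.hstack([crop(s,170,105,80,90),crop(s,250,175,80,90)])
cv2.imwrite("pics/c2.png",S)
E
```

```text
(no output)
```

View pics/c1.png

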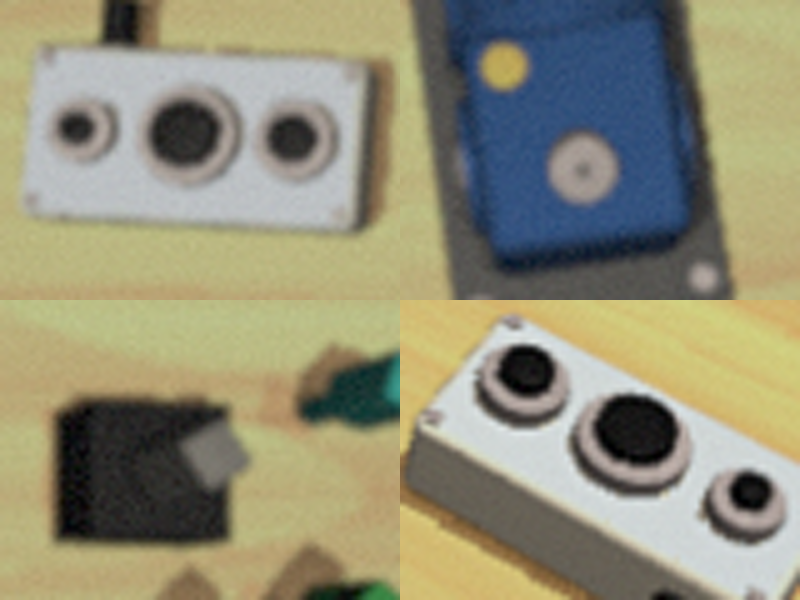

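View pics/c2.png

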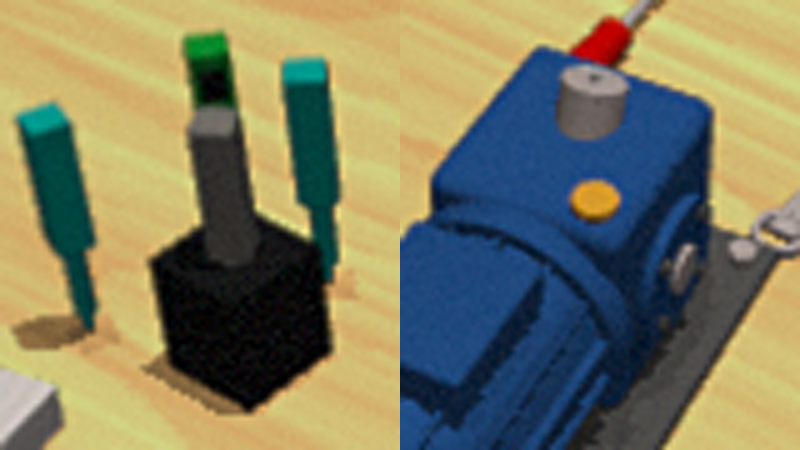

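```bash
python3 - <<'E'
from h import *
np.set_printoptions(precision=4,suppress=True)
f=lambda c,x0,y0:(x0+(c[0]+.5)/5-.5,y0+(c[1]+.5)/5-.5)
for n,a,b,z in [("small",(77,129),(349,191),.072),("large",(184,132),(236,130),.072),("mid",(293,137),(125,68),.072)]:
    print(n,at("top",*f(a,130,210),z),at("scene",*f(b,365,235),z))
print("pad",at("top",*f((184,170),250,180),.150),at("scene",*f((193,78),250,175),.150))
print("probe",at("top",*f((216,156),375,210),.170),at("scene",*f((215,122),170,105),.170))
c=[at("top",*f(q,375,210),.170) for q in [(182,152),(221,120),(250,160),(213,193)]]
for i in range(4):
    d=c[(i+1)%4]-c[i]; print("edge",np.linalg.norm(d[:2]),np.degrees(np.arctan2(d[1],d[0]))%90)
P=[at("top",u/1.42,v/1.42,.012) for u,v in [(370,349),(448,340),(348,177),(421,168)]]
print("plate",P,[np.degrees(np.arctan2(*(P[i+2]-P[i])[[1,0]])) for i in(0,1)],[np.degrees(np.arctan2(*(P[i]-P[i+1])[[1,0]]))-90 for i in(0,2)])
m=Rn.from_quat(get_obs()["ee_rot"]).as_matrix();print(m)
E
```

```text
small [0.5047 0.3251 0.072 ] [0.5122 0.323  0.072 ]
large [0.5026 0.2709 0.072 ] [0.509  0.2695 0.072 ]
mid [0.4995 0.2155 0.072 ] [0.5045 0.2137 0.072 ]
pad [ 0.5455 -0.0335  0.15  ] [ 0.5461 -0.0383  0.15  ]
probe [ 0.4762 -0.3352  0.17  ] [ 0.4789 -0.3374  0.17  ]
edge 0.02383458848304352 37.87276801590175
edge 0.022219030536825037 33.1554590252058
edge 0.023357817022262937 39.99749726541796
edge 0.023048420522158945 34.55361037878469
plate [array([0.4796, 0.0343, 0.012 ]), array([ 0.4951, -0.1128,  0.012 ]), array([0.8181, 0.0765, 0.012 ]), array([ 0.8351, -0.0674,  0.012 ])] [np.float64(7.100922969541522), np.float64(7.6037011744307845)] [np.float64(6.007699327350409), np.float64(6.733937010537701)]
[[-0.9542  0.2991 -0.0002]
 [ 0.2991  0.9542 -0.0007]
 [-0.     -0.0008 -1.    ]]
```

Emit:
carry_out(commands=[[[-0.8, -0.34, 0.2, 0, 0, 0], [-0.8, -0.34, 0.2, 0, 0, 0], [-0.8, -0.34, 0.2, 0, 0, 0], [-0.8, -0.34, 0.2, 0, 0, 0], [-0.8, -0.34, 0.2, 0, 0, 0], [-0.8, -0.34, 0.2, 0, 0, 0], [-0.8, -0.34, 0.2, 0, 0, 0], [-0.8, -0.34, 0.2, 0, 0, 0], [-0.8, -0.34, 0.2, 0, 0, 0], [-0.8, -0.34, 0.2, 0, 0, 0], [-0.8, -0.34, 0.2, 0, 0, 0], [-0.8, -0.34, 0.2, 0, 0, 0], [0, 0, 0, 0, 0, 0], [0, 0, 0, 0, 0, 0]]], hand=1, force=40)

```text
clock: 1.37
position: [0.5058, 0.3234, 0.1345]
ee_rot: [0.153, 0.988, -0.001, -0.0]
ft_force: [0.2, 0.5, 0.4]
grip_width: -0.002
grasp_force: 0.0
```

Emit:
carry_out(commands=[[[0, 0, 0.5, 0, 0, 0], [0, 0, 0.5, 0, 0, 0], [0, 0, 0.4, 0, 0, 0], [0, 0, 0.15, 0, 0, 0], [0, 0, 0.1, 0, 0, 0], [0, 0, 0.08, 0, 0, 0], [0, 0, 0, 0, 0, 0], [0, 0, 0, 0, 0, 0], [0, 0, 0, 0, 0, 0]]])

```text
clock: 2.12
position: [0.5048, 0.3266, 0.0672]
ee_rot: [0.151, 0.989, 0.001, 0.0]
ft_force: [-2.0, 1.1, 3.3]
grip_width: 0.002
grasp_force: 1.7
```

Emit:
carry_out(commands=[[[0, 0, 0.06, 0, 0, 0], [0, 0, 0, 0, 0, 0], [0, 0, 0, 0, 0, 0]]])

```text
clock: 2.37
position: [0.5052, 0.3266, 0.0659]
ee_rot: [0.151, 0.988, 0.001, 0.001]
ft_force: [-7.0, -1.8, 17.6]
grip_width: -0.001
grasp_force: 8.8
```

Emit:
carry_out(commands=[[[0, 0, -0.4, 0, 0, 0], [0, 0, -0.6, 0, 0, 0], [-0.19, -0.64, 0, 0, 0, 0], [-0.19, -0.65, 0, 0, 0, 0], [0, 0, 0, 0, 0, 0], [0, 0, 0.4, 0, 0, 0], [0, 0, 0.3, 0, 0, 0], [0, 0, 0.15, 0, 0, 0], [0, 0, 0.1, 0, 0, 0], [0, 0, 0.05, 0, 0, 0], [0, 0, 0, 0, 0, 0], [0, 0, 0, 0, 0, 0]]])

```text
clock: 3.37
position: [0.5034, 0.2716, 0.0657]
ee_rot: [0.151, 0.988, -0.0, -0.001]
ft_force: [-11.4, -8.2, 26.7]
grip_width: 0.001
grasp_force: 13.3
```

Emit:
carry_out(commands=[[[0, 0, -0.4, 0, 0, 0], [0, 0, -0.7, 0, 0, 1], [0, 0, -0.7, 0, 0, 1], [0, 0, -0.7, 0, 0, 1], [0, 0, -0.7, 0, 0, 1], [0, 0, -0.7, 0, 0, 1], [0, 0, -0.7, 0, 0, 1], [0, 0, -0.7, 0, 0, 1], [0, 0, -0.3, 0, 0, 1], [0, 0, 0, 0, 0, 1], [0, 0, 0, 0, 0, 1], [0, 0, 0, 0, 0, 1], [0, 0, 0, 0, 0, 1], [0, 0, 0, 0, 0, 1], [0, 0, 0, 0, 0, 1], [0, 0, 0, 0, 0, 1], [0, 0, 0, 0, 0, 1], [0, 0, 0, 0, 0, 1], [0, 0, 0, 0, 0, 1], [0, 0, 0, 0, 0, 1]]])

```text
clock: 5.03
position: [0.5036, 0.2723, 0.2875]
ee_rot: [0.912, 0.409, -0.0, 0.0]
ft_force: [0.4, 0.5, -0.9]
grip_width: 0.001
grasp_force: 0.0
```

```bash
cat >> h.py <<'E'
def to(X):
    o=get_obs();m=Rn.from_quat(o["ee_rot"]).as_matrix()
    print("clock",o["clock"],"pos",np.round(o["position"],4),"q",np.round(o["joint_pos"],2)," ytool deg",np.degrees(np.arctan2(m[1,1],m[0,1])).round(1),"tz",m[:,2].round(3),"F",np.round(o["ft_force"],1))
    print("units",(m.T@(np.array(X)-o["position"])/.04).round(2))
E
python3 -c "
from h import *
to([.477,-.336,.25])"
```

```text
clock 5.0333 pos [0.5036 0.2723 0.2875] q [-0.91  0.19  0.39  1.54 -0.07  1.43 -1.24]  ytool deg -41.7 tz [-0. -0. -1.] F [ 0.4  0.5 -0.9]
units [-11.8    9.62   0.94]
```

Emit:
carry_out(commands=[[[0, 0, 0, 0, 0, 1], [0, 0, 0, 0, 0, 1], [-0.6, 0.74, 0, 0, 0, 0], [-0.6, 0.74, 0, 0, 0, 0], [-0.6, 0.74, 0, 0, 0, 0], [-0.6, 0.74, 0, 0, 0, 0], [-0.6, 0.74, 0, 0, 0, 0], [-0.6, 0.74, 0, 0, 0, 0], [-0.6, 0.74, 0, 0, 0, 0], [-0.6, 0.74, 0, 0, 0, 0], [-0.6, 0.74, 0, 0, 0, 0], [-0.6, 0.74, 0, 0, 0, 0], [-0.6, 0.74, 0, 0, 0, 0], [-0.6, 0.74, 0, 0, 0, 0], [-0.6, 0.74, 0, 0, 0, 0], [-0.6, 0.74, 0, 0, 0, 0], [-0.6, 0.74, 0, 0, 0, 0], [-0.6, 0.74, 0, 0, 0, 0], [0, 0, 0, 0, 0, 0], [0, 0, 0, 0, 0, 0]]], hand=-0.3)

```text
clock: 6.7
position: [0.4764, -0.3397, 0.2871]
ee_rot: [0.95, 0.312, -0.001, 0.0]
ft_force: [0.0, 0.8, -0.3]
grip_width: 0.651
grasp_force: 0.0
```

```bash
python3 -c "
from h import *
to([.477,-.336,.20]); print(get_obs()['grip_width'])
save('scene','s2.png',(120,20,320,170),4)"
```

```text
clock 6.7 pos [ 0.4764 -0.3397  0.2871] q [-0.2   0.29  0.92  1.52 -0.23  1.44 -0.2 ]  ytool deg -53.7 tz [-0.002 -0.002 -1.   ] F [ 0.   0.8 -0.3]
units [ 0.07 -0.07  2.18]
0.6512472738238824
```

View pics/s2.png

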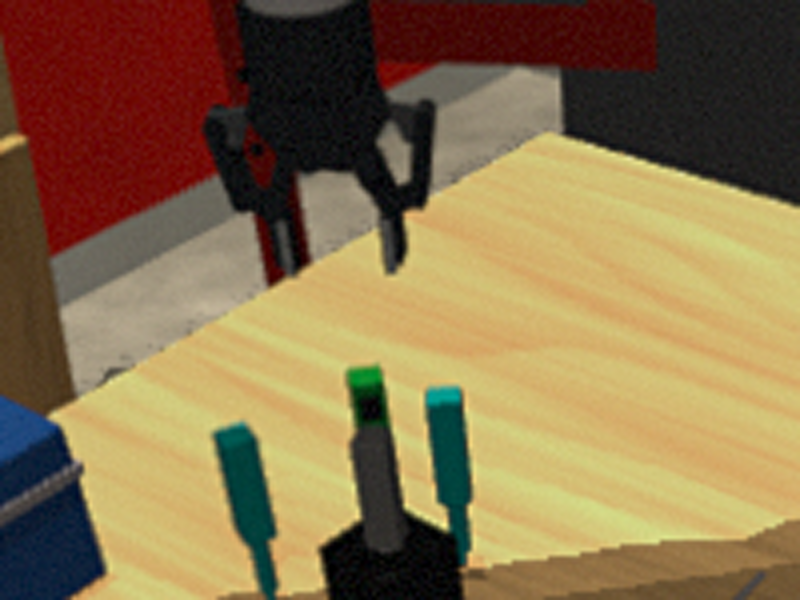

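Emit:
carry_out(commands=[[[0.07, -0.07, 0.6, 0, 0, 0], [0, 0, 0.6, 0, 0, 0], [0, 0, 0.6, 0, 0, 0], [0, 0, 0.5, 0, 0, 0], [0, 0, 0.5, 0, 0, 0], [0, 0, 0.5, 0, 0, 0], [0, 0, 0.5, 0, 0, 0], [0, 0, 0.48, 0, 0, 0], [0, 0, 0, 0, 0, 0], [0, 0, 0, 0, 0, 0]]])

```text
clock: 7.58
position: [0.4787, -0.3315, 0.1163]
ee_rot: [0.949, 0.315, -0.0, -0.001]
ft_force: [0.2, 0.6, 0.4]
grip_width: 0.65
grasp_force: 0.0
```

Emit:
carry_out(commands=[[[0, 0, 0, 0, 0, 0], [0, 0, 0, 0, 0, 0], [0, 0, 0, 0, 0, 0], [0, 0, 0, 0, 0, 0], [0, 0, 0, 0, 0, 0], [0, 0, 0, 0, 0, 0], [0, 0, 0, 0, 0, 0], [0, 0, 0, 0, 0, 0], [0, 0, 0, 0, 0, 0], [0, 0, 0, 0, 0, 0]]], hand=1, force=60)

```text
clock: 8.42
position: [0.479, -0.3333, 0.1179]
ee_rot: [0.949, 0.314, 0.001, 0.0]
ft_force: [-0.3, 0.9, 6.4]
grip_width: 0.299
grasp_force: 58.4
```

Emit:
carry_out(commands=[[[0, 0, -0.2, 0, 0, 0], [0, 0, -0.4, 0, 0, 0], [0, 0, -0.4, 0, 0, 0], [0, 0, -0.5, 0, 0, 0], [0, 0, -0.6, 0, 0, 0], [0, 0, -0.7, 0, 0, 0], [0, 0, -0.7, 0, 0, 0], [0, 0, -0.8, 0, 0, 0], [0, 0, -0.8, 0, 0, 0], [0, 0, -0.4, 0, 0, 0], [0, 0, 0, 0, 0, 0], [0, 0, 0, 0, 0, 0]]])

```text
clock: 9.42
position: [0.4781, -0.3335, 0.3373]
ee_rot: [0.949, 0.314, 0.001, 0.0]
ft_force: [1.1, 0.2, -2.6]
grip_width: 0.298
grasp_force: 60.3
```

```bash
python3 -c "
from h import *
to([.5455,-.035,.30]); print(get_obs()['grip_width'])
o=get_obs(); print(proj('scene',o['position']),proj('top',o['position']))
s=cv2.cvtColor(camera('scene'),cv2.COLOR_RGB2BGR);t=cv2.cvtColor(camera('top'),cv2.COLOR_RGB2BGR)
g=lambda im,x,y:cv2.resize(im[y:y+100,x:x+80],None,fx=5,fy=5,interpolation=cv2.INTER_CUBIC)
cv2.imwrite('pics/s3.png',np.hstack([g(s,175,30),g(t,380,190)]))"
```

```text
clock 9.4167 pos [ 0.4781 -0.3335  0.3373] q [-0.21  0.27  0.94  1.44 -0.22  1.54 -0.22]  ytool deg -53.4 tz [ 0.001 -0.    -1.   ] F [ 1.1  0.2 -2.6]
units [ 5.8  -4.99  0.93]
0.2978535708074557
[204.80700513  71.36011107] [444.29619073 232.53843815]
```

View pics/s3.png

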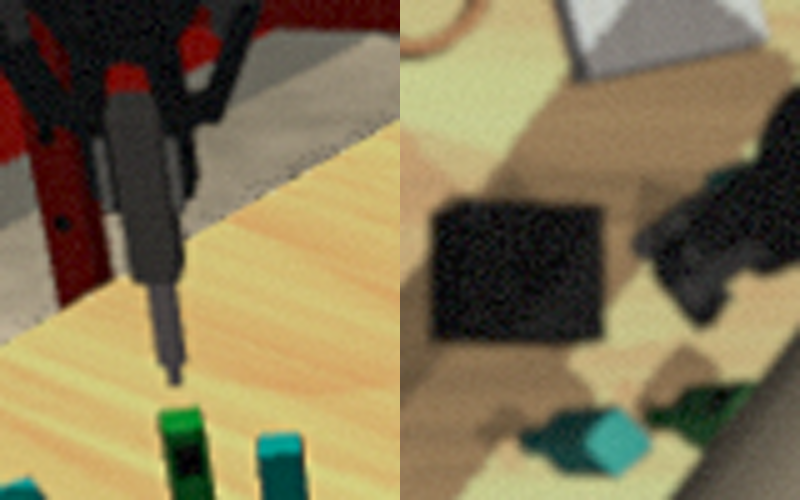

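```bash
python3 -c "
from h import *
p=get_obs()['position']
for dz in (.098,.102,.106): print(proj('scene',p-[0,0,dz]))
print(proj('scene',p-[0,0,.038]), 'grip bottom seen',175+152/5,30+283/5)
print(proj('scene',p+[0,0,.052]), 'grip top seen ~',175+130/5,30+92/5)
e=Rn.from_quat(get_obs()['ee_rot']).as_matrix()
print(proj('scene',p-[0,0,.102]+.005*e[:,0])-proj('scene',p-[0,0,.102]))
n=Rn.from_euler('z',7,degrees=True).apply([-np.sin(np.radians(20)),0,np.cos(np.radians(20))]);print('n',n)
"
```

```text
[210.69343241 107.42407372]
[210.90380276 108.77524344]
[211.11318729 110.11964994]
[207.41532418  86.31257644] grip bottom seen 205.4 86.6
[202.03140264  51.40006503] grip top seen ~ 201.0 48.4
[-0.22475853  1.00930504]
n [-0.33947078 -0.04168177  0.93969262]
```

Emit:
carry_out(commands=[[[0.48, -0.55, 0, 0, 0, 0], [0.48, -0.55, 0, 0, 0, 0], [0.48, -0.55, 0, 0, 0, 0], [0.48, -0.55, 0, 0, 0, 0], [0.48, -0.55, 0, 0, 0, 0], [0.48, -0.55, 0, 0, 0, 0], [0.48, -0.55, 0, 0, 0, 0], [0.48, -0.55, 0, 0, 0, 0], [0.48, -0.55, 0, 0, 0, 0], [0.48, -0.55, 0, 0, 0, 0], [0, 0, 0, -0.33, 0.58, 0], [0, 0, 0, -0.33, 0.58, 0], [0, 0, 0, -0.33, 0.58, 0], [0, 0, 0, -0.33, 0.58, 0], [0, 0, 0, -0.33, 0.58, 0], [0, 0, 0, 0, 0, 0], [0, 0, 0, 0, 0, 0], [0, 0, 0, 0, 0, 0]]])

```text
clock: 11.02
position: [0.501, -0.042, 0.336]
ee_rot: [0.935, 0.309, 0.169, 0.034]
ft_force: [0.1, 0.1, -1.3]
grip_width: 0.297
grasp_force: 60.2
```

```bash
python3 -c "
from h import *
n=np.array([-.3395,-.0417,.9397]); P=np.array([.5455,-.036,.15])
to(P+.122*n); print(get_obs()['grip_width'],get_obs()['grasp_force'])"
```

```text
clock 11.0167 pos [ 0.501 -0.042  0.336] q [-0.69 -0.34  0.56  1.9   0.19  1.19 -1.1 ]  ytool deg -54.9 tz [ 0.337  0.041 -0.94 ] F [ 0.1  0.1 -1.3]
units [-0.46 -0.28  1.7 ]
0.29669399020783255 60.17626762390137
```

Orientation matches; move to a 20 mm standoff and look.

Emit:
carry_out(commands=[[[-0.12, -0.07, 0.42, 0, 0, 0], [-0.12, -0.07, 0.42, 0, 0, 0], [-0.11, -0.07, 0.43, 0, 0, 0], [-0.11, -0.07, 0.43, 0, 0, 0], [0, 0, 0, 0, 0, 0], [0, 0, 0, 0, 0, 0]]])

```text
clock: 11.52
position: [0.5041, -0.0412, 0.2646]
ee_rot: [0.935, 0.309, 0.169, 0.034]
ft_force: [0.3, -0.3, -1.6]
grip_width: 0.297
grasp_force: 60.1
```

```bash
python3 -c "
from h import *
n=np.array([-.3395,-.0417,.9397]); P=np.array([.5455,-.036,.15])
to(P+.102*n); o=get_obs(); m=Rn.from_quat(o['ee_rot']).as_matrix()
tip=o['position']+.102*m[:,2]; print('tip est',tip)
for c in('scene','top'): print(c,proj(c,tip),proj(c,P),proj(c,P+[.01,0,0]),proj(c,P+[0,.01,0]))
s=cv2.cvtColor(camera('scene'),cv2.COLOR_RGB2BGR);t=cv2.cvtColor(camera('top'),cv2.COLOR_RGB2BGR)
g=lambda im,x,y:cv2.resize(im[y:y+60,x:x+50],None,fx=8,fy=8,interpolation=cv2.INTER_CUBIC)
cv2.imwrite('pics/s4.png',np.hstack([g(s,263,155),g(t,262,188)]))"
```

```text
clock 11.5167 pos [ 0.5041 -0.0412  0.2646] q [-0.7  -0.31  0.6   2.02  0.19  1.03 -1.09]  ytool deg -54.9 tz [ 0.337  0.04  -0.941] F [ 0.3 -0.3 -1.6]
units [ 0.  -0.   0.5]
tip est [ 0.5384742  -0.03708476  0.16867232]
scene [290.48369926 182.58631241] [289.16331984 190.4431731 ] [286.67094807 192.81850826] [292.68176333 192.0931641 ]
top [288.11002797 215.40815396] [287.46691253 213.60026494] [287.41227802 209.45283357] [283.26877221 213.64256133]
```

View pics/s4.png

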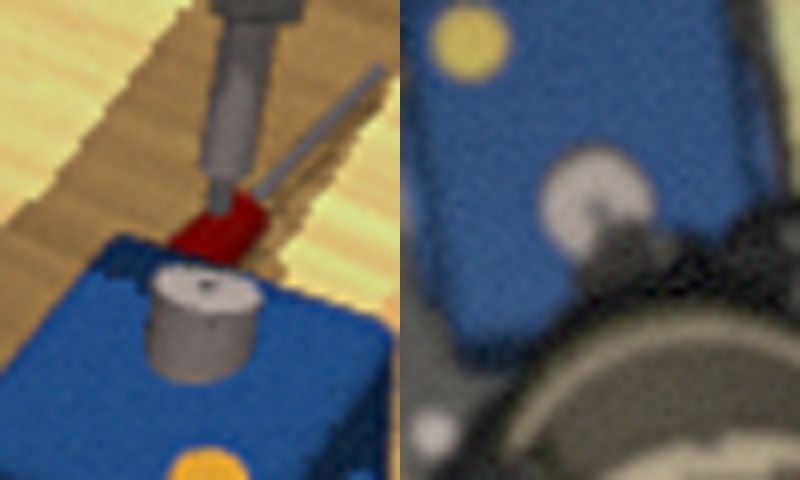

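Emit:
carry_out(commands=[[[0, 0, 0.2, 0, 0, 0], [0, 0, 0.2, 0, 0, 0], [0, 0, 0.1, 0, 0, 0], [0, 0, 0.04, 0, 0, 0], [0, 0, 0.04, 0, 0, 0], [0, 0, 0, 0, 0, 0], [0, 0, 0, 0, 0, 0], [0, 0, 0, 0, 0, 0], [0, 0, 0, 0, 0, 0]]])

```text
clock: 12.37
position: [0.512, -0.0402, 0.2436]
ee_rot: [0.935, 0.309, 0.171, 0.034]
ft_force: [-2.9, -0.4, -1.0]
grip_width: 0.292
grasp_force: 60.7
```

```bash
python3 -c "
from h import *
n=np.array([-.3395,-.0417,.9397]); P=np.array([.5455,-.036,.15])
to(P+.097*n)"
```

```text
clock 12.3667 pos [ 0.512  -0.0402  0.2436] q [-0.71 -0.27  0.63  2.04  0.17  0.97 -1.07]  ytool deg -54.9 tz [ 0.34   0.042 -0.94 ] F [-2.9 -0.4 -1. ]
units [-0.01 -0.01  0.06]
```

Emit:
carry_out(commands=[[[0, 0, 0.04, 0, 0, 0], [0, 0, 0.03, 0, 0, 0], [0, 0, 0, 0, 0, 0], [0, 0, 0, 0, 0, 0], [0, 0, 0, 0, 0, 0], [0, 0, 0, 0, 0, 0], [0, 0, 0, 0, 0, 0], [0, 0, 0, 0, 0, 0]]])

```text
clock: 13.03
position: [0.5131, -0.0401, 0.2409]
ee_rot: [0.935, 0.309, 0.171, 0.034]
ft_force: [-1.2, -0.5, 2.2]
grip_width: 0.297
grasp_force: 60.7
```

```bash
python3 -c "
from h import *
n=np.array([-.3395,-.0417,.9397]); P=np.array([.5455,-.036,.15])
to(P+.097*n);F=[get_obs()['ft_force']]
s=cv2.cvtColor(camera('scene'),cv2.COLOR_RGB2BGR);F.append(get_obs()['ft_force']);t=cv2.cvtColor(camera('top'),cv2.COLOR_RGB2BGR);F.append(get_obs()['ft_force'])
print(np.round(F,1),(np.array(F)-[.2,-.1,-1.5])@n)
cv2.imwrite('pics/s5.png',cv2.resize(s[150:225,255:335],None,fx=8,fy=8,interpolation=cv2.INTER_CUBIC))"
```

```text
clock 13.0333 pos [ 0.5131 -0.0401  0.2409] q [-0.71 -0.27  0.63  2.05  0.17  0.97 -1.07]  ytool deg -54.9 tz [ 0.34   0.042 -0.939] F [-1.2 -0.5  2.2]
units [-0.01 -0.01 -0.01]
[[-1.2 -0.5  2.2]
 [-1.4  0.2  2.2]
 [-1.2 -0.4  1.7]] [3.9932687  4.00716284 3.45048764]
```

View pics/s5.png

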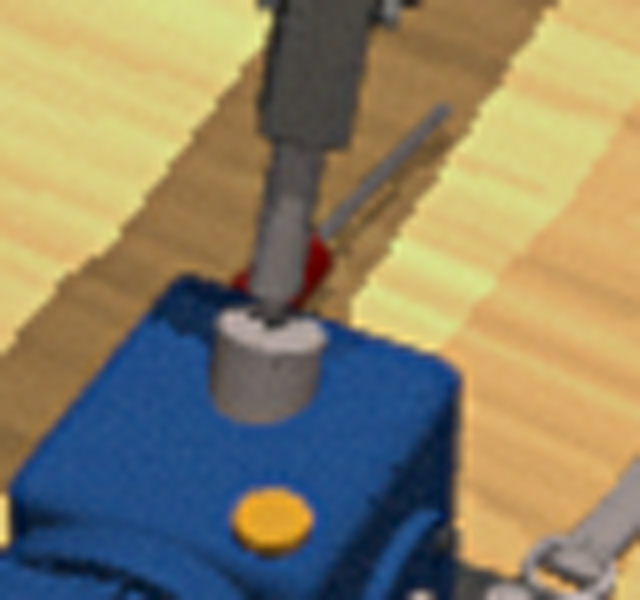

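The tip rests at (271,318) in the crop, on the punch mark, with about 3.8 N on it. That puts the spring about half in, so I'm handing in.

```bash
python3 -c "
from h import *
print(hand_in())"
```

```text
the job is handed in; nothing more can be done
None
```

I pressed the smallest key and then the largest, and handed in with the gripper holding the probe's spring tip on the pad's centre, square to its face at about 3.8 N (spring about half in); the hand-in returned no verdict.

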